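# Cable-gland pull test: free the carriage, draw it to the set load and hold

## Robot

A 7-joint arm with a two-finger parallel gripper is mounted at the origin on the work surface. World frame = base frame: x ahead of the robot, y to its left, z up, the work surface at z = 0. Lengths are in m, angles in rad, forces in N, time in s.
With the tool pointing down it reaches from about 0.4 to 0.875 m from the base axis. Payload 6.5 kg.
Tool frame: the origin (TCP) lies at the very end of the fingers, on their centre line; the grasp point (between the pads) lies arm.grasp_offset behind it (arm.grasp_offset is the distance from the TCP to the grasp point, in m); z points along the fingers, y is the line along which they close (so a half turn about z gives the same grasp; the last joint's range is limited). The gripper opens to 85 mm and grips with 20 to 120 N. Pads are 22 mm wide; open, the fingers measure 114 mm over their backs; the gripper's body (76 mm by 85 mm) begins 54 mm behind the grasp point. The pads swing forward as they close: fully open they stand 13 mm farther back than shut.
Start: joints at [-1.256, 0.536, -0.004, 1.538, 0.003, 1.067, -0.071], TCP at [0.242, 0.603, 0.231] pointing down, gripper open.
Joint ranges: [-2.7, 2.7], [-0.37, 2.16], [-1.27, 1.26], [0.24, 2.4], [-1.31, 4.45], [0.19, 1.91], [-2.76, 2.76]. Speed limits (rad/s): [2.39, 2.39, 3.14, 3.14, 3.14, 3.14, 3.14].

## Interface

Orientations are given as a unit quaternion [x, y, z, w].
In Python, from station import get_state, read_camera, calibration, arm, spotter gives the robot as it stands. The module is installed in compiled form; this text tells all that it offers.
- The arm moves only by the shell command python3 -m jog 'ROWS'. ROWS is a JSON object of lists of equal length, an entry for each row: "grip": the finger opening in mm, from 0 to 85.4; "slide": the shift along the tool's x, y, z in mm, a list of three; "spin": the turn about the tool's z in degrees. A call has 1 to 8 rows; each row is the pose to reach, as a shift and turn from the pose commanded when the call began, along the tool's axes at that moment; what a row does not reach only later rows make up. A row lasts 1/10 s, in which the tool goes at most 50 mm and 8.59 degrees, less where a joint would pass 70% of its speed; a pose out of reach is approached as far as the arm can. A call with a gripper value outside its range is refused whole. The fingers move at their own pace and stop on an object; the grip force is fixed at half the most. Time passes only in rows, so rows that repeat a pose let the fingers close. It gives the time, the measured TCP pose, the force, the opening and the grip force at its end, in the units of the state.
- get_state(): the state, without advancing time (a new reading comes with each control period).
- read_camera(name): name is "scene" or "top" or "wrist"; returns the picture (480x640x3 uint8, red, green, blue); there is no depth.
- calibration(name): a dict with "fx", "fy", "cx", "cy" (pixels), "position" and "rotation" of the camera in the world. Camera axes: x right, y down, z forward; pixel columns grow to the right and rows downward; lengths in m; the calibration is good to about 2 mm. The wrist camera is an equidistant fisheye: a pixel r from the principal point sees the ray r / f radians off the axis. A picture is of the moment at which its call begins: read the wrist's pose just before it. calibration takes no time and is no camera call; for the wrist camera it gives the pose at the moment of the call.
- arm.job_done(): hands the job in; it is judged then, once.
Trained networks look in the newest picture that a camera, given by its name, has taken for a name from the list of things; names that differ only in an ending like _2 or _b are one class to them, and where a whole thing is asked for, a point or a joint stands for the part that bears it (a point fixed in the world has none). Each returns a list of dicts, best first, with "p" (0 to 1); they miss things now and then, are a little off and sometimes report something else, mostly with a low value. They report only what shows in the picture. A call takes as long as a camera call.
- spotter.look_for(query, camera): "bbox" ([left, top, right, bottom] as shares, 0 to 1, of the picture: columns of its width, rows of its height, round what is visible of it).
- spotter.landmark_of(query, camera): "centre" ([column, row] as shares, 0 to 1, of the picture: columns of its width, rows of its height: a listed point, or the origin of a listed thing).
The state is a dict: "t": time; "joints": joint angles; "qd": joint speeds; "joint_torque": joint torques, N m; "tool_pos": TCP position; "orientation": TCP orientation; "force": force on the tool from outside, world axes, zero at the start; "torque": the same for the moment, N m; "grip_width": finger opening in m; "gripper_force": force on a finger pad.
Only numpy, scipy, OpenCV 4.12 (cv2) and the standard library are available. Lean on these libraries where they do the work, as an engineer would, in place of code of your own. Each camera call takes 0.05 s, during which the arm holds its last target. There are 200 camera calls.

## Task

A connector is coupled up in the bench pull tester. Swing the tester's cam lever all the way out to free the carriage, then take the carriage by its bow handle and draw it back against its spring until its pointer stands level with the set pointer on the scale - not well past it, that would overload the gland - and keep it there: you finish with the gripper still gripping the handle and holding the load. Leave the set pointer where it is set and do not push the other things on the bench about.

Things in the scene. Friction and masses are not known exactly. Their poses are not given: they have to be found in the camera images.
- tester: Bench pull tester, fixed: alu plate 395 x 170 mm, top 18 mm above the bench. Origin on the bench, 190 mm behind the plate's front edge. -x: pull direction, roughly to the robot; +y: cam lever side; -y: scale side; z up. Pull axis at y = 0, z = 62 mm. At the rear a connector behind a slotted steel plate (x = 85-95 mm, 98 mm tall); an 8 mm rod joins its gland to the carriage.
- carriage: Carriage on the tester's rail: block 90 x 52 mm, spring barrel of 31 mm on it, cross plate 112 mm wide in front (front face at x = -100 mm, all tops below z = 80 mm). Origin and axes as the tester's when home. Slides only along -x, 60 mm at most; the spring pulls it home with 3.5 N plus 2.3 N per 10 mm drawn. With the cam lever locked it cannot be drawn (under 1 mm).
- bow_mid (a point): Middle of the bow handle's crossbar, where to grip: dark round level bar of 12 mm along the tester's y, 76 mm between its bends; arms at y = +-48 mm run 68 mm back to the cross plate. Bar centre at x = -168 mm when home, z = 62 mm, 32 mm above the rail below; nothing above it or in front, 62 mm free behind. Moves with the carriage; axes as the tester's.
- pointer_tip (a point): Tip of the carriage's pointer, a narrow dark blade (3 mm wide) across the edge of the white scale strip (one division = 5 mm), 63.5 mm above the bench. Moves with the carriage, axes as the tester's.
- set_tip (a point): Tip of the set pointer, a narrow brass blade (3 mm) on a 10 mm wide rider with a thumb screw, on the outer edge of the scale strip, same height. 22 to 40 mm from the carriage pointer's home place towards -x. Axes as the tester's; the pointers are level when their difference along the tester's x is nought. About 8 N would shift it: do not.
- cam_lever (a joint): Angle of the cam lever about its upright pivot at the tester's x = -75 mm, y = +60 mm. 0 = locked: handle along the tester's +x. 1.571 = free: handle straight out along +y at its end stop (anticlockwise seen from above). It starts within 0.12 of locked, stays where it is left and takes about 3 N at the knob.
- lever_knob (a point): Middle of the lever's upright black knob: round, 12 to 17 mm in diameter, 36 mm tall (z = 56 to 92 mm), 80 mm from the pivot; the point is at z = 74 mm. The flat lever arm (12 mm wide, z = 46 to 55 mm) is beneath. Locked, it has 34 mm free to the spring barrel on its -y side. It does not turn on the lever.
- connector_a: Loose black plastic junction connector 118 x 60 x 24 mm with screw glands at its ends, lying beside the tester; a bystander. Origin under its middle.
- connector_b: Another such connector; a bystander. Origin under its middle.
- driver: Orange and black cordless screwdriver lying down, 230 mm long, 38 mm thick; a bystander. Origin under its middle.

How it is judged:
On the way, in this order (a step that is already met when the one before it is completed fails the run):
1. the cam lever is swung out to its free position (value of joint cam_lever above 1.3 rad), for 0.2 s.
2. the carriage is drawn to the set pointer and held level with it (within 5 mm, one scale division) (x of pointer_tip in the frame of set_tip between -0.005 and 0.005 m and contact force between the fingers and carriage above 3 N), for 0.5 s.
At the end, for the whole second after the job is handed in: The carriage's pointer stays level with the set pointer within 5 mm, one scale division, at rest, held there by the gripper's fingers on the carriage (more than 3 N); the cam lever is out (over 1.2 rad); the set pointer has not been shifted (3 mm) and the loose things have moved less than 30 mm (all of step 2 and linear speed of carriage below 0.01 m/s and value of joint cam_lever above 1.2 rad and distance of set_tip from where it was at the start of the episode below 0.003 m and distance of each of connector_a, connector_b, driver from where it was at the start of the episode below 0.03 m); the arm keeps its last pose, push and grip.
It fails at once if the gland is overloaded: the carriage's pointer goes more than 10 mm past the set pointer (x of pointer_tip in the frame of set_tip below -0.01 m).
It fails at once if the set pointer is shifted by more than 3 mm (distance of set_tip from where it was at the start of the episode above 0.003 m).
It fails at once if a loose connector or the screwdriver is pushed 30 mm or more (distance of any of connector_a, connector_b, driver from where it was at the start of the episode above 0.03 m).
It also fails if it takes over 48 s, if anything falls off the work surface, if the arm or the gripper's body presses on something with over 40 N, if the wrist force passes 120 N, or if a joint passes its speed limit or range.

## Working session

There is one attempt and no reset: what is moved stays moved. The work goes in short steps, Python scripts to look and compute and a shell command to move; the robot and the scene stay as the last step left them, time stands still between calls to the robot, and variables do not carry over. Pictures are saved under pics/ and viewed, at most 10 in all, crops included, and the job is handed in when it is done.

```bash
mkdir -p pics; cat > h.py <<'E'
import numpy as np, cv2
from station import get_state, read_camera, calibration, arm, spotter
from scipy.spatial.transform import Rotation as R
def ray(c,u,v):
    k=calibration(c); Rm=np.array(k["rotation"]); 
    if Rm.shape!=(3,3): Rm=R.from_quat(Rm).as_matrix()
    a=np.array([(u-k["cx"])/k["fx"],(v-k["cy"])/k["fy"]])
    if c=="wrist":
        r=np.hypot(*a); d=np.array([*(a/max(r,1e-9)*np.sin(r)),np.cos(r)])
    else: d=np.array([*a,1.])
    return np.array(k["position"]),Rm@d
def atz(c,u,v,z):
    p,d=ray(c,u,v); return p+d*(z-p[2])/d[2]
def mark(c,q): return [(round(x["p"],2),x["centre"][0]*640,x["centre"][1]*480) for x in spotter.landmark_of(q,c)[:2]]
def save(c,n): 
    im=read_camera(c); cv2.imwrite("pics/"+n,im[:,:,::-1]); return im
E
python3 - <<'E'
from h import *
np.set_printoptions(precision=4,suppress=True)
s=get_state();print(s["t"],s["tool_pos"],s["orientation"],arm.grasp_offset)
Z=dict(tester=0,bow_mid=.062,pointer_tip=.0635,set_tip=.0635,lever_knob=.074,connector_a=0,driver=0)
for c in("top","scene"):
    im=save(c,c+"0.png"); print(c,calibration(c)["position"])
    for q,z in Z.items():
        for m in mark(c,q): print(q,np.round(m,2),atz(c,m[1],m[2],z))
print(get_state()["t"])
E
```

```text
0.0 [0.2413 0.6028 0.2304] [ 0.1892  0.9819 -0.0009 -0.0001] 0.0187
top [0.5207 0.0569 0.9568]
tester [  0.96 358.4  231.22] [ 0.6518 -0.0677  0.    ]
tester [  0.28 363.71 304.99] [ 0.4929 -0.0776  0.    ]
bow_mid [  0.65 362.82 307.92] [ 0.4889 -0.067   0.062 ]
bow_mid [  0.41 399.23 252.58] [ 0.6001 -0.1426  0.062 ]
pointer_tip [  0.79 396.29 240.1 ] [ 0.6254 -0.1367  0.0635]
set_tip [  0.4  398.78 254.02] [ 0.597  -0.1412  0.0635]
set_tip [  0.29 330.37 223.1 ] [ 0.6593 -0.0024  0.0635]
lever_knob [  0.81 329.92 223.01] [ 0.6579 -0.0008  0.074 ]
connector_a [  0.87 452.61 223.78] [ 0.6697 -0.2761  0.    ]
connector_a [  0.7  449.47 302.3 ] [ 0.4986 -0.2633  0.    ]
driver [  0.61 248.32 250.61] [0.6083 0.1696 0.    ]
scene [0.9719 0.1232 0.6371]
tester [  0.69 243.33 266.88] [ 0.6524 -0.0686 -0.    ]
bow_mid [  0.74 269.12 167.62] [ 0.4848 -0.0653  0.062 ]
bow_mid [  0.41 392.13 272.4 ] [0.6454 0.1691 0.062 ]
pointer_tip [  0.88 203.33 226.99] [ 0.6287 -0.1329  0.0635]
set_tip [  0.53 205.12 208.99] [ 0.5946 -0.1424  0.0635]
set_tip [  0.39 244.99 268.18] [ 0.6858 -0.0464  0.0635]
lever_knob [  0.93 275.07 251.42] [ 0.6541 -0.0078  0.074 ]
connector_a [  0.79 167.17 182.11] [ 0.5084 -0.2634  0.    ]
connector_a [  0.73 127.62 248.69] [ 0.6604 -0.2712  0.    ]
driver [  0.88 392.   272.4 ] [0.6102 0.1739 0.    ]
driver [  0.41 126.4  251.18] [ 0.6655 -0.2711  0.    ]
0.8
```

```bash
python3 - <<'E'
import cv2
a=cv2.imread("pics/top0.png")[170:350,210:480]; cv2.imwrite("pics/t1.png",cv2.resize(a,(800,533),interpolation=cv2.INTER_CUBIC))
E
```

```text
(no output)
```

View pics/t1.png

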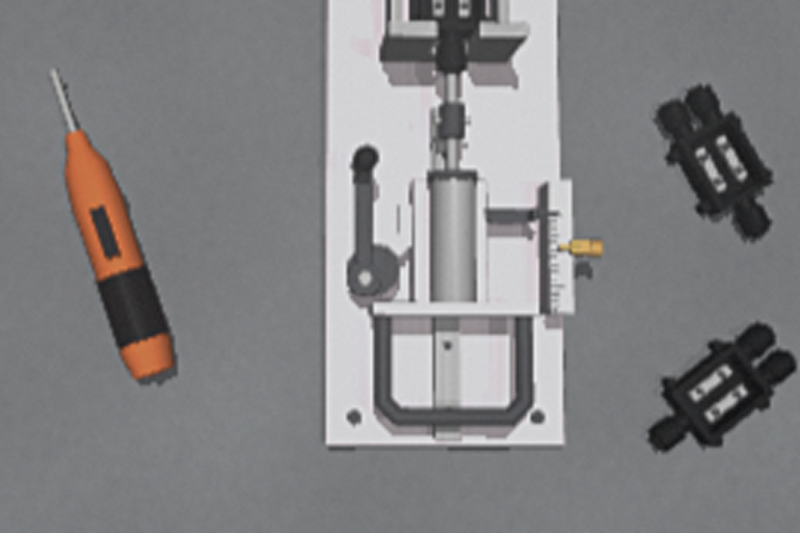

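```bash
cat >> h.py <<'E'
def tri(obs):
    A=np.zeros((3,3));b=np.zeros(3)
    for c,u,v in obs:
        p,d=ray(c,u,v);d=d/np.linalg.norm(d);M=np.eye(3)-np.outer(d,d);A+=M;b+=M@p
    return np.linalg.solve(A,b)
def totool(w):
    s=get_state();return R.from_quat(s["orientation"]).inv().apply(np.array(w)-s["tool_pos"])*1000
E
python3 - <<'E'
from h import *
np.set_printoptions(precision=4,suppress=True)
k=calibration("top");print(k["fx"],k["rotation"])
for n,a,b in [("bow",(362.82,307.92),(269.12,167.62)),("ptr",(396.29,240.1),(203.33,226.99)),("set",(398.78,254.02),(205.12,208.99)),("knob",(329.92,223.01),(275.07,251.42))]:
    print(n,tri([("top",*a),("scene",*b)]))
# own pixel readings from crop
f=lambda u,v,z: atz("top",210+u*.3375,170+v*.3375,z)
print("plate front L,R",f(327,443,.018),f(563,443,.018),"left edge up",f(327,20,.018))
print("bow",f(452,415,.062),"pivot",f(366,277,.055),"knobtop",f(367,155,.092),"ptr",f(550,214,.0635),"set",f(557,247,.0635))
a=cv2.imread("pics/scene0.png")[130:310,140:410]; cv2.imwrite("pics/s1.png",cv2.resize(a,(800,533),interpolation=cv2.INTER_CUBIC))
E
```

```text
445.67166493891153 [ 0.7069 -0.7045  0.0566 -0.0271]
bow [ 0.4888 -0.0652  0.0665]
ptr [ 0.6256 -0.1367  0.0579]
set [ 0.5968 -0.1407  0.0668]
knob [ 0.6575 -0.0032  0.081 ]
plate front L,R [0.4636 0.0158 0.018 ] [ 0.4633 -0.1511  0.018 ] left edge up [0.7675 0.016  0.018 ]
bow [ 0.4847 -0.0665  0.062 ] pivot [ 0.5779 -0.0092  0.055 ] knobtop [ 0.6565 -0.0074  0.092 ] ptr [ 0.621  -0.1353  0.0635] set [ 0.5983 -0.1396  0.0635]
```

View pics/s1.png

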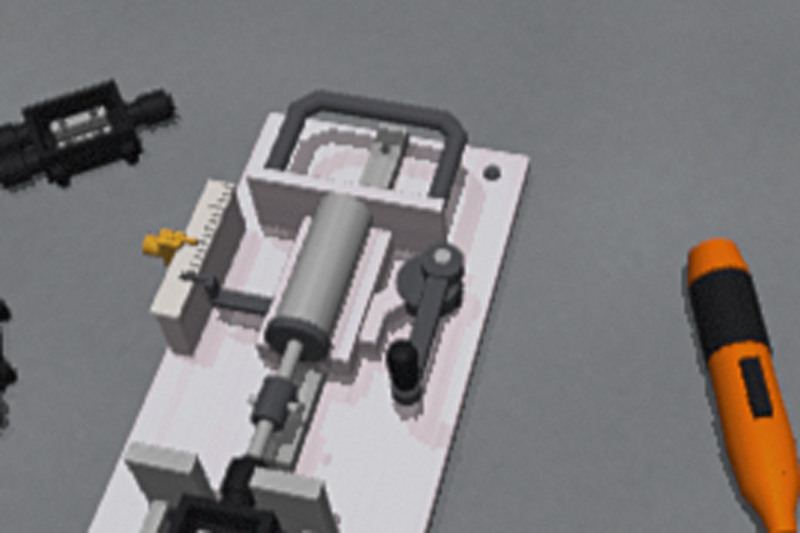

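```bash
python3 -m jog '{"grip":[40,40,40,40,40,40,40,40],"slide":[[-612,-409,80],[-612,-409,80],[-612,-409,80],[-612,-409,80],[-612,-409,80],[-612,-409,80],[-612,-409,80],[-612,-409,80]],"spin":[-22,-22,-22,-22,-22,-22,-22,-22]}'
python3 - <<'E'
from h import *
print(totool([.657,-.004,.15]),R.from_quat(get_state()["orientation"]).as_matrix().round(3))
E
```

```text
t: 1.6
tool_pos: [0.4674, 0.2737, 0.1882]
orientation: [-0.002, 1.0, 0.0, 0.0]
force: [1.6, 0.8, -0.4]
grip_width: 0.0401
gripper_force: 0.0
[-188.62100843 -278.38915219   38.22812949] [[-1.    -0.003  0.001]
 [-0.003  1.     0.   ]
 [-0.001  0.    -1.   ]]
```

```bash
python3 -m jog '{"grip":[40,40,40,40,40,40,40,40],"slide":[[-189,-278,38],[-189,-278,38],[-189,-278,38],[-189,-278,38],[-189,-278,38],[-189,-278,38],[-189,-278,38],[-189,-278,38]],"spin":[0,0,0,0,0,0,0,0]}'
python3 - <<'E'
from h import *
print(totool([.657,-.004,.15]))
im=save("wrist","w1.png")
for q,z in dict(bow_mid=.062,pointer_tip=.0635,set_tip=.0635,lever_knob=.074).items():
    for m in mark("wrist",q): print(q,np.round(m,2),atz("wrist",m[1],m[2],z))
E
```

```text
t: 2.4
tool_pos: [0.6583, -0.01, 0.1495]
orientation: [0.003, 1.0, -0.002, 0.001]
force: [-0.6, -0.0, -0.4]
grip_width: 0.0399
gripper_force: 0.0
[ 1.28227678  6.01280564 -0.52467603]
bow_mid [  0.24 128.32 168.19] [ 0.59962679 -0.13164879  0.062     ]
pointer_tip [  0.82 128.51 197.42] [ 0.61957906 -0.13112094  0.0635    ]
pointer_tip [  0.39 253.31 213.89] [ 0.63241261 -0.04267065  0.0635    ]
set_tip [  0.85 125.5  163.92] [ 0.59647054 -0.13025024  0.0635    ]
lever_knob [  0.83 326.78 253.82] [0.65548833 0.00552414 0.074     ]
lever_knob [  0.4  251.07 214.18] [ 0.63005581 -0.04107248  0.074     ]
```

View pics/w1.png

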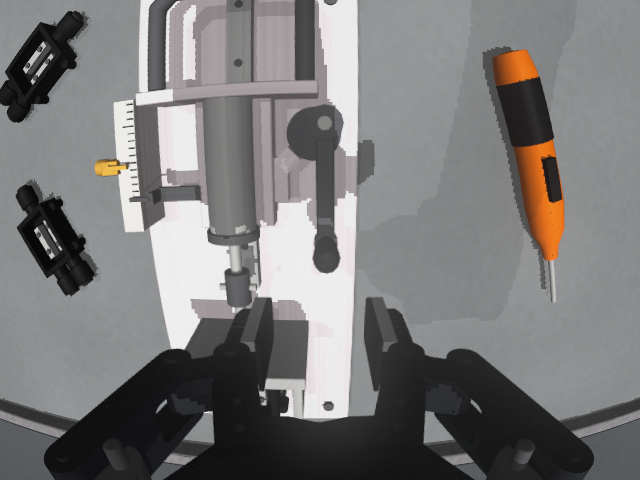

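```bash
python3 -m jog '{"grip":[40,40,40],"slide":[[0,0,40],[0,0,40],[0,0,40]],"spin":[0,0,0]}'
python3 - <<'E'
from h import *
print(get_state()["tool_pos"]); read_camera("wrist"); m=mark("wrist","lever_knob")[0]; print(m,atz("wrist",m[1],m[2],.074),get_state()["tool_pos"])
E
```

```text
t: 2.95
tool_pos: [0.6554, -0.0007, 0.1101]
orientation: [-0.002, 1.0, 0.0, -0.001]
force: [0.2, -1.3, 1.1]
grip_width: 0.0398
gripper_force: 0.0
[ 0.65538705 -0.00073299  0.11007405]
(0.93, 312.704, 284.20799999999997) [ 0.66011571 -0.00439906  0.074     ] [ 0.65712207 -0.00132061  0.11171215]
```

```bash
python3 -m jog '{"grip":[40,40,40,26,26],"slide":[[0,-2,25],[0,-2,48],[0,-2,48],[0,-2,48],[0,-2,48]],"spin":[0,0,0,0,0]}'
python3 - <<'E'
from h import *
print(get_state()["tool_pos"]); save("wrist","w2.png"); print(mark("wrist","lever_knob"))
E
```

```text
t: 3.55
tool_pos: [0.6578, -0.0038, 0.0641]
orientation: [-0.002, 1.0, 0.0, 0.002]
force: [-0.2, -0.7, 0.4]
grip_width: 0.0258
gripper_force: 0.0
[ 0.65775617 -0.00382534  0.06412911]
[(0.28, 37.184, 189.504)]
```

View pics/w2.png

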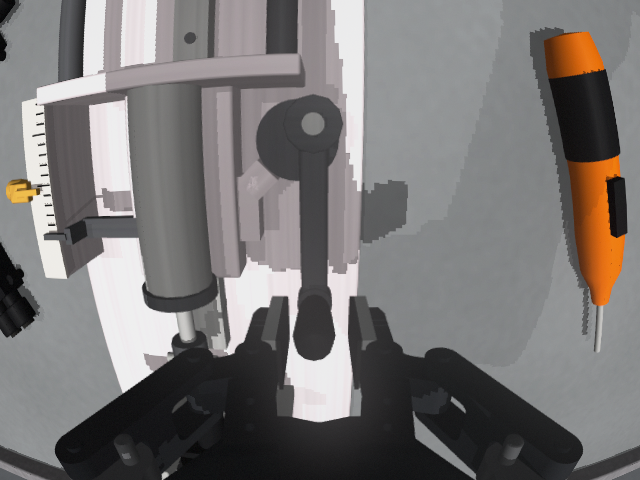

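```bash
python3 -m jog '{"grip":[26,26,26,26,26,26,26,26],"slide":[[0.4,8.4,0],[1.7,16.6,0],[3.9,24.7,0],[6.9,32.5,0],[10.7,40,0],[15.3,47,0],[20.5,53.5,0],[26.5,59.5,0]],"spin":[-6,-12,-18,-24,-30,-36,-42,-48]}'
python3 -m jog '{"grip":[26,26,26,26,26,26,26,26],"slide":[[0.4,8.4,0],[1.7,16.6,0],[3.9,24.7,0],[6.9,32.5,0],[10.7,40,0],[15.3,47,0],[17.5,49.5,0],[17.5,49.5,0]],"spin":[-6,-12,-18,-24,-30,-36,-40,-42]}'
python3 - <<'E'
from h import *
print(get_state()["tool_pos"]); save("wrist","w3.png"); print(R.from_quat(get_state()["orientation"]).as_matrix().round(3))
E
```

```text
t: 4.45
tool_pos: [0.6305, 0.0539, 0.0632]
orientation: [-0.41, 0.912, -0.001, 0.001]
force: [0.5, -3.5, 0.9]
grip_width: 0.0261
gripper_force: 1.4
t: 5.25
tool_pos: [0.582, 0.0747, 0.0632]
orientation: [0.709, -0.706, 0.001, -0.001]
force: [0.6, -0.8, 0.6]
grip_width: 0.0256
gripper_force: 0.2
[0.58197686 0.07468021 0.06316138]
[[ 0.005 -1.     0.002]
 [-1.    -0.005 -0.   ]
 [ 0.    -0.002 -1.   ]]
```

View pics/w3.png

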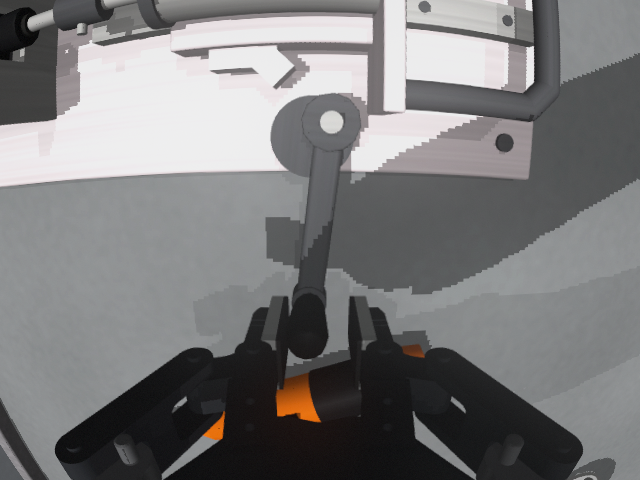

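```bash
python3 -m jog '{"grip":[26,26,26,26,26,26,40,40],"slide":[[0,4,0],[0,9,0],[0,9,0],[0,9,0],[0,4,0],[0,4,-30],[0,4,-70],[0,4,-70]],"spin":[0,0,0,0,0,0,0,0]}'
python3 - <<'E'
from h import *
print(totool([.4855,-.0675,.13]))
for c in("top","scene"):
  read_camera(c); 
  for q,z in (("lever_knob",.074),("bow_mid",.062)):
    m=mark(c,q)[0]; print(c,q,m,atz(c,m[1],m[2],z))
E
```

```text
t: 6.1
tool_pos: [0.5793, 0.0757, 0.136]
orientation: [0.708, -0.706, 0.002, -0.002]
force: [1.4, -0.4, -0.3]
grip_width: 0.0399
gripper_force: 0.0
[142.94702307  94.20576407   5.46166668]Traceback (most recent call last):
  File "<stdin>", line 6, in <module>
IndexError: list index out of range
```

```bash
python3 -m jog '{"grip":[60,60,60,60,60,60],"slide":[[143,94,0],[143,94,0],[143,94,0],[143,94,0],[143,94,0],[143,94,0]],"spin":[0,0,0,0,0,0]}'
python3 - <<'E'
from h import *
print(get_state()["tool_pos"])
save("wrist","w4.png")
for q,z in (("lever_knob",.074),("bow_mid",.062),("pointer_tip",.0635),("set_tip",.0635)):
    for m in mark("wrist",q): print(q,m,atz("wrist",m[1],m[2],z))
E
```

```text
t: 6.8
tool_pos: [0.4821, -0.0686, 0.1309]
orientation: [0.707, -0.707, -0.001, 0.001]
force: [0.2, -0.2, 0.2]
grip_width: 0.0604
gripper_force: 0.0
[ 0.48213369 -0.06859571  0.13085719]
lever_knob (0.84, 198.07999999999998, 429.024) [0.57852209 0.07607431 0.074     ]
bow_mid (0.58, 311.68, 261.408) [ 0.48792782 -0.06421872  0.062     ]
pointer_tip (0.8, 97.6, 151.488) [ 0.62471692 -0.13685692  0.0635    ]
set_tip (0.83, 126.72, 147.888) [ 0.60231414 -0.13744146  0.0635    ]
```

View pics/w4.png

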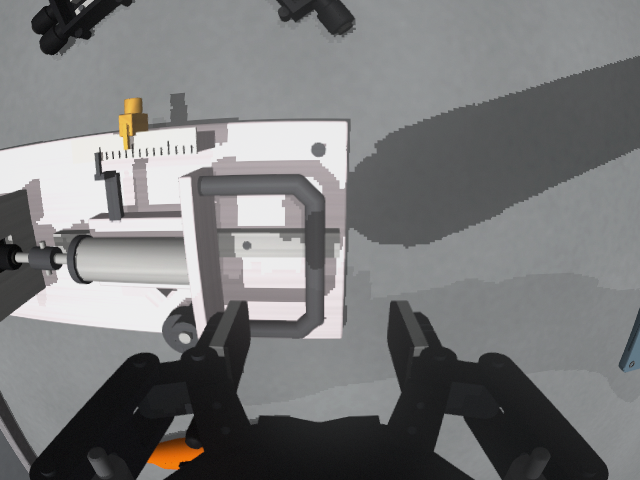

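```bash
python3 -m jog '{"grip":[60,60,60,60,30,30,30],"slide":[[0,0,45],[0,0,85],[0,0,85],[0,0,85],[0,0,85],[0,0,85],[0,0,85]],"spin":[0,0,0,0,0,0,0]}'
python3 - <<'E'
from h import *
print(get_state()["tool_pos"])
save("wrist","w5.png")
E
```

```text
t: 7.75
tool_pos: [0.4845, -0.0681, 0.0484]
orientation: [0.708, -0.706, 0.001, -0.001]
force: [-0.2, -0.7, -0.3]
grip_width: 0.0302
gripper_force: 0.0
[ 0.48448437 -0.06812296  0.04839772]
```

View pics/w5.png

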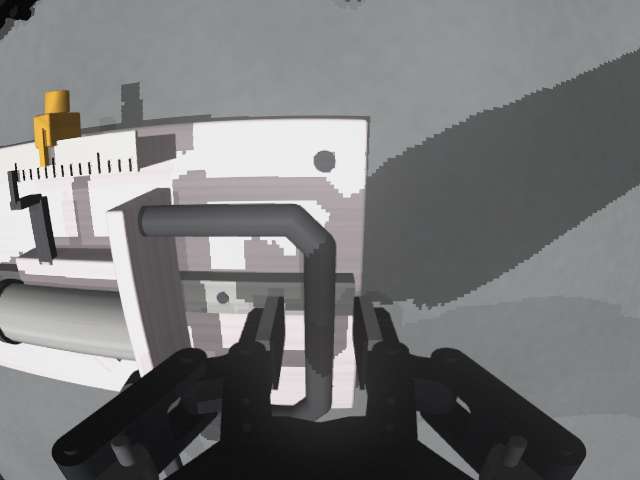

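```bash
python3 -m jog '{"grip":[18,6,6,6,6],"slide":[[0,0,3],[0,0,3],[0,0,3],[0,0,3],[0,0,3]],"spin":[0,0,0,0,0]}'
python3 -m jog '{"grip":[6,6,6,6,6,6,6,6],"slide":[[0,3,0],[0,6,0],[0,9,0],[0,12,0],[0,14,0],[0,16,0],[0,16,0],[0,16,0]],"spin":[0,0,0,0,0,0,0,0]}'
python3 - <<'E'
from h import *
print(get_state()["tool_pos"])
a=save("wrist","w6.png")[100:250,0:200]; cv2.imwrite("pics/w6c.png",cv2.resize(a[:,:,::-1],(800,600),interpolation=cv2.INTER_CUBIC))
for c in("wrist","top","scene"):
  if c!="wrist": read_camera(c)
  for q in ("pointer_tip","set_tip"):
    for m in mark(c,q): print(c,q,m,atz(c,m[1],m[2],.0635))
E
```

```text
t: 8.3
tool_pos: [0.4843, -0.0681, 0.0443]
orientation: [0.708, -0.706, 0.001, -0.0]
force: [4.1, -1.8, -0.3]
grip_width: 0.0101
gripper_force: 58.6
t: 9.1
tool_pos: [0.4688, -0.068, 0.0443]
orientation: [0.708, -0.706, 0.001, -0.001]
force: [6.6, -2.2, -4.4]
grip_width: 0.01
gripper_force: 58.5
[ 0.46875399 -0.06804574  0.04429083]
wrist pointer_tip (0.95, 1.92, 172.89600000000002) [ 0.6084801  -0.13919637  0.0635    ]
wrist set_tip (0.73, 15.424, 171.024) [ 0.5987127  -0.13916423  0.0635    ]
top pointer_tip (0.61, 395.77599999999995, 248.39999999999998) [ 0.60840523 -0.13532056  0.0635    ]
top set_tip (0.42, 399.68000000000006, 251.61599999999999) [ 0.6018906  -0.14317763  0.0635    ]
top set_tip (0.38, 362.816, 317.28000000000003) [ 0.47059378 -0.0666278   0.0635    ]
scene pointer_tip (0.78, 204.67199999999997, 212.78400000000002) [ 0.60197509 -0.14045859  0.0635    ]
scene set_tip (0.63, 202.17600000000002, 208.32) [ 0.59433409 -0.14754437  0.0635    ]
```

View pics/w6c.png

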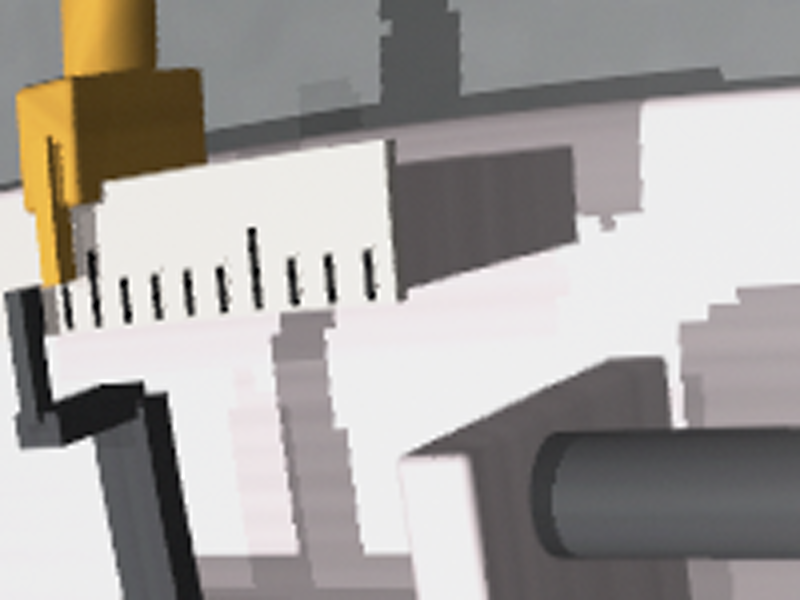

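```bash
python3 -m jog '{"grip":[6,6,6,6,6],"slide":[[0,2,0],[0,4,0],[0,6,0],[0,6,0],[0,6,0]],"spin":[0,0,0,0,0]}'
python3 - <<'E'
from h import *
print(get_state()["tool_pos"])
a=save("wrist","w7.png")[130:205,0:100]; cv2.imwrite("pics/w7c.png",cv2.resize(a[:,:,::-1],(800,600),interpolation=cv2.INTER_CUBIC))
for c in("wrist","top","scene"):
  if c!="wrist": read_camera(c)
  for q in ("pointer_tip","set_tip"):
    for m in mark(c,q)[:1]: print(c,q,m,atz(c,m[1],m[2],.0635))
E
```

```text
t: 10.05
tool_pos: [0.4632, -0.068, 0.0443]
orientation: [0.708, -0.706, 0.001, -0.001]
force: [8.3, -1.8, -6.3]
grip_width: 0.01
gripper_force: 58.5
[ 0.46324092 -0.06799864  0.04434524]
wrist pointer_tip (0.56, 4.8, 172.60799999999998) [ 0.60089938 -0.13911454  0.0635    ]
wrist set_tip (0.81, 8.128, 172.512) [ 0.59849256 -0.1389453   0.0635    ]
top pointer_tip (0.78, 400.0, 248.688) [ 0.6078609  -0.14395524  0.0635    ]
top set_tip (0.44, 402.88, 253.67999999999998) [ 0.59771932 -0.14963696  0.0635    ]
scene pointer_tip (0.77, 206.08, 213.6) [ 0.60303267 -0.1376744   0.0635    ]
scene set_tip (0.66, 205.88799999999998, 208.896) [ 0.59414919 -0.1412455   0.0635    ]
```

View pics/w7c.png

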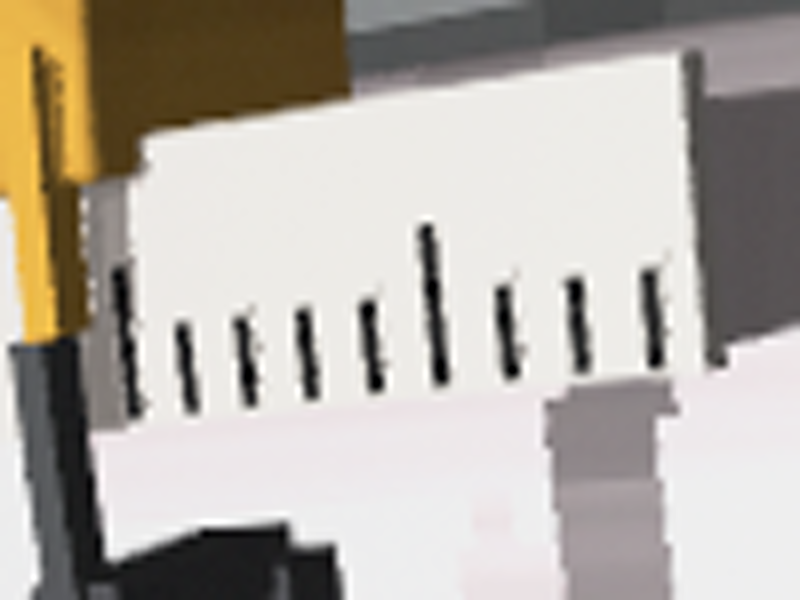

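```bash
python3 - <<'E'
from h import *
t=read_camera("top")[228:268,370:423][:,:,::-1]; s=read_camera("scene")[185:245,165:225][:,:,::-1]
cv2.imwrite("pics/c8.png",np.hstack([cv2.resize(t,(400,302),interpolation=cv2.INTER_CUBIC),cv2.resize(s,(302,302),interpolation=cv2.INTER_CUBIC)]))
E
```

```text
(no output)
```

View pics/c8.png

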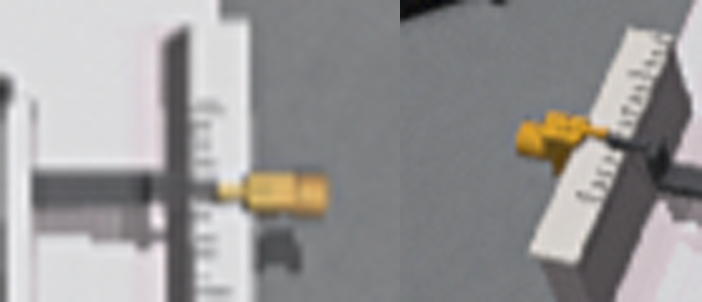

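```bash
python3 -m jog '{"grip":[6,6,6,6,6,6,6,6],"slide":[[0,0.5,0],[0,0.5,0],[0,0.5,0],[0,0.5,0],[0,0.5,0],[0,0.5,0],[0,0.5,0],[0,0.5,0]],"spin":[0,0,0,0,0,0,0,0]}'; python3 -c "
from station import arm; print(arm.job_done())"
```

```text
t: 11.4
tool_pos: [0.4629, -0.068, 0.0443]
orientation: [0.708, -0.706, 0.001, -0.001]
force: [8.3, -1.3, -6.3]
grip_width: 0.0099
gripper_force: 58.4
the job is handed in; nothing more can be done
None
```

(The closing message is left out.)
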